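# Free the reverse-thread grinder crank and park it in its dock

### The job

Take the crank off the aluminium grinder: its thread is cut left-handed on some grinders and right-handed on others, so find by feel, without forcing it, which way the hub gives, turn it well free and lift it straight off. Lay the crank down flat with its hub on the cork mat and let go; then take it again by its bamboo knob and slide it, hub first, right under the clear roof of the steel dock, resting flat on the boards with the knob sticking out of the open mouth. Do not drop the crank, and leave the jar, the shaker, the tin and the wooden spoon where they are.

Things in the scene. Friction and masses are not known exactly. Their poses are not given: they have to be found in the camera images.
- grinder: Cast aluminium hand grinder fixed to the boards, foot 112 mm across, 125 mm tall to the flat shoulder on which the crank's hub sits; above it a 23 mm spindle hidden inside the hub. Origin at the centre of its underside, z up along the spindle. At the start the crank's arm points along the grinder's +x.
- crank: Loose aluminium crank, about 0.21 kg. Origin on the hub axis at the hub's underside; z up, +x along the arm to the knob. Hub round, 52 mm across, 0 to 26 mm above the origin, hollow below. Arm 18 mm wide, 18 to 26 mm above the origin, reaching 107 mm from the axis. Centre of mass about 12 mm from the axis towards the knob: it stands flat on its hub by itself.
- boss (a point): Centre of the crank's square boss, 28 x 28 mm (faces across the crank's x and y), 26 to 54 mm above the crank's origin (this point: 40 mm), for turning from above. The wrong way it stops hard after 10 to 15 degrees (0.3 N m tells it, over 1.5 N m forces it); the right way (hidden, differs) it turns freely and lifts straight off between 55 and 95 degrees, best 75, clear after 25 mm.
- knob: Bamboo knob fixed to the crank, a square block 24 x 24 mm (faces across the crank's x and y) and 50 mm tall, standing on the arm. Origin at the centre of its underside, 95 mm from the hub axis along the crank's +x and 26 mm above the crank's origin. Held by closing the fingers along the arm (on the faces across the crank's x) it carries the crank level.
- mat: Cork mat 200 (x) x 140 (y) mm, 4 mm thick, fixed on the boards; origin at the centre of its underside.
- dock: Fixed low steel dock with a clear flat roof, standing on the boards and without a floor. Origin on the boards where the hub's axis should finally be; its mouth is on the -x side, +x leads inwards. Roof and side walls reach from x = -35 mm to +51 mm; inside 90 mm wide (y = -45 to +45 mm), roof underside 70 mm above the boards, top 75 mm; a 30 mm high stop at the back begins at x = +45 mm.
- jar: White ceramic lidded jar, 76 mm across, 109 mm tall, bystander; origin under its centre.
- shaker: Empty clear glass shaker, 68 mm across, 95 mm tall, bystander; origin under its centre.
- tin: Blue tin, 60 mm across, 80 mm tall, bystander; origin under its centre.
- stirrer: Wooden spoon 190 mm long lying on the boards at the left, bystander.
Not all that is in view belongs to the job. What is shaped like the crank but pink or purple is not meant.

How it is judged:
By the outcome, as a careful person would: the job done as asked, in the order asked, and still so for the second after the job is handed in, with the robot touching nothing.
It also fails if it takes over 67 s, if anything falls off the work surface, if the arm or the gripper's body presses on something with over 40 N, if the wrist force passes 120 N, or if a joint passes its speed limit or range.

### The arm

A 7-joint arm with a two-finger parallel gripper is mounted at the origin on the work surface. World frame = base frame: x ahead of the robot, y to its left, z up, the work surface at z = 0. Lengths are in mm, angles in rad, forces in N, time in s.
With the tool pointing down it reaches from about 400 to 875 mm from the base axis. Payload 6.5 kg.
Tool frame: the origin (TCP) lies between the finger pads; the fingertips stand 11 mm ahead of it and the grasp point (between the pads) lies 8 mm behind it; z points along the fingers, x is the direction in which the jaws open and shut, and the axes are right-handed (so a half turn about z gives the same grasp; the last joint's range is limited). The gripper opens to 85 mm and grips with 20 to 120 N. Pads are 22 mm wide; open, the fingers measure 114 mm over their backs; the gripper's body (76 mm by 85 mm) begins 54 mm behind the grasp point. The pads swing forward as they close: fully open they stand 13 mm farther back than shut.
Start: joints at [-1.34, 0.536, -0.004, 1.538, 0.003, 1.067, -0.071], TCP at [190.095, 621.574, 242.29] pointing down, gripper open.
Joint ranges: [-2.7, 2.7], [-0.37, 2.16], [-1.27, 1.26], [0.24, 2.4], [-1.31, 4.45], [0.19, 1.91], [-2.76, 2.76]. Speed limits (rad/s): [2.39, 2.39, 3.14, 3.14, 3.14, 3.14, 3.14].

### API

Orientations are given as a unit quaternion [x, y, z, w].
In Python, from plant import arm gives the robot as it stands. The module is installed in compiled form; this text tells all that it offers.
- The arm moves only by the shell command python3 -m inch 'ROWS' [FORCE]. ROWS is JSON, a list that holds one entry, the list of rows, each a list of 5 numbers: the opening, from 0 (shut) to 1 (fully open), then the shift along the tool's x, y, z in m, then the turn about the tool's z in degrees. In form: [[[hand, tx, ty, tz, spin], ...]]. A call has 1 to 10 rows; each row is the pose to reach, as a shift and turn from the pose commanded when the call began, along the tool's axes at that moment; what a row does not reach only later rows make up. A row lasts 1/12 s, in which the tool goes at most 41.7 mm and 7.16 degrees, less where a joint would pass 70% of its speed; a pose out of reach is approached as far as the arm can. A call with a gripper value outside its range is refused whole. The fingers move at their own pace and stop on an object; FORCE is the grip in N (left out, the last holds). Time passes only in rows, so rows that repeat a pose let the fingers close. It gives the time, the measured TCP pose, the force and the opening at its end, in the units of the state.
- arm.observe(): the state, without advancing time (a new reading comes with each control period).
- arm.grab_frame(name): name is "side" or "top"; returns a dict with "color" (384x512x3 uint8, blue, green, red), "camera_matrix" (3x3 intrinsics, pixels), "position" and "attitude" of the camera in the world. Camera axes: x right, y down, z forward; pixel columns grow to the right and rows downward; lengths in mm; the calibration is good to about 2 mm. A picture is of the moment at which its call begins. There is no depth.
- arm.job_done(): hands the job in, once; it reports no verdict.
Trained networks look in a picture, given as the dict that the camera call returned (one of the last four; its "shot" number tells which), for a name from the list of things; names that differ only in an ending like _2 or _b are one class to them, and where a whole thing is asked for, a point or a joint stands for the part that bears it (a point fixed in the world has none). Each returns a list of dicts, best first, with "score" (0 to 1); they miss things now and then, are a little off and sometimes report something else, mostly with a low value. They report only what shows in the picture. A call takes as long as a camera call. They do not tell look-alikes from the thing itself.
- arm.find_in(picture, query): "xyz" ([x, y, z] in mm, in the coordinates of the camera as it stood for that picture, good to about 4 mm: the middle of the surface that is visible of it).
The state is a dict: "clock": time; "joint_positions": joint angles; "qd": joint speeds; "joint_torque": joint torques, N m; "tcp_pos": TCP position; "tool_rot": TCP orientation; "wrist_force": force on the tool from outside, world axes, zero at the start; "wrist_torque": the same for the moment, N m; "opening": finger opening in mm.
Only numpy, scipy, OpenCV 4.12 (cv2) and the standard library are available. Lean on these libraries where they do the work, as an engineer would, in place of code of your own. Each camera call takes 0.05 s, during which the arm holds its last target.

## Working session

There is one attempt and no reset: what is moved stays moved. The work goes in short steps, Python scripts to look and compute and a shell command to move; the robot and the scene stay as the last step left them, time stands still between calls to the robot, and variables do not carry over. Pictures are saved under pics/ and viewed, and the job is handed in when it is done.

```bash
mkdir -p pics; ls; cat > h.py <<'E'
import numpy as np, cv2
from scipy.spatial.transform import Rotation as R
from plant import arm
def cam2w(f,p): return R.from_quat(f["attitude"]).apply(np.array(p,float))+np.array(f["position"],float)
def proj(f,P):
    c=R.from_quat(f["attitude"]).inv().apply(np.atleast_2d(P)-np.array(f["position"],float))
    u=(np.array(f["camera_matrix"])@c.T).T; return u[:,:2]/u[:,2:]
def ray(f,uv,z):
    d=np.linalg.inv(np.array(f["camera_matrix"]))@np.array([uv[0],uv[1],1.]); d=R.from_quat(f["attitude"]).apply(d)
    p=np.array(f["position"],float); return p+d*(z-p[2])/d[2]
def totool(T):
    s=arm.observe(); return R.from_quat(s["tool_rot"]).inv().apply(np.array(T)-np.array(s["tcp_pos"]))
E
python3 - <<'E'
from h import *
s=arm.observe(); print(s)
for n in("top","side"):
    f=arm.grab_frame(n); cv2.imwrite(f"pics/{n}0.png",f["color"]); print(n,f["position"],f["attitude"],f["camera_matrix"],f["shot"])
    for q in("grinder","crank","boss","knob","mat","dock","jar","shaker","tin","stirrer"):
        for r in arm.find_in(f,q)[:3]: print(q,round(r["score"],2),cam2w(f,r["xyz"]).round(0),proj(f,cam2w(f,r["xyz"])).round(0))
print(arm.observe()["clock"])
E
```

```text
pics
{'clock': 0.0, 'joint_positions': array([-1.34019757,  0.53718148, -0.00443504,  1.53889871,  0.00263075,
        1.0672997 , -0.07119952]), 'qd': array([ 0.00056503, -0.00076499,  0.00016807,  0.00055484, -0.00097029,
        0.00039965,  0.00021584]), 'joint_torque': array([-7.74434156e-04, -5.83403599e+01,  1.04909945e+00, -2.59102356e+01,
        1.24963874e-02,  9.74131166e-03, -2.51320893e-05]), 'tcp_pos': array([189.94314736, 620.97045179, 241.39322441]), 'tool_rot': array([ 8.03859074e-01,  5.94819129e-01, -6.65944644e-04,  5.91780799e-04]), 'wrist_force': array([-0.9751599 , -0.18135391,  0.34584565]), 'wrist_torque': array([0.01532334, 0.01949446, 0.00654159]), 'opening': 85.34596068123558}
top [ 238.18860359  194.23151121 1606.36276328] [ 0.71548705 -0.69426927  0.06206328 -0.04708098] [[463.46750555   0.         256.12155978]
 [  0.         463.46750555 187.29963089]
 [  0.           0.           1.        ]] 1
grinder 0.82 [527. 213. 106.] [[242. 170.]]
crank 0.91 [560. 234. 154.] [[236. 157.]]
crank 0.9 [433. 653.  27.] [[112. 198.]]
crank 0.79 [183. 301.  25.] [[2
[... 751 characters left out ...]
2. 244.  45.] [[233. 200.]]
grinder 0.46 [695.  77.  60.] [[228. 154.]]
crank 0.94 [181. 305.  24.] [[300. 263.]]
crank 0.92 [560. 241. 152.] [[227. 179.]]
crank 0.71 [430. 666.  26.] [[178. 298.]]
boss 0.91 [428. 661.  22.] [[180. 298.]]
boss 0.82 [179. 307.  24.] [[300. 263.]]
boss 0.64 [558. 243. 154.] [[227. 179.]]
knob 0.65 [499. 633.  71.] [[168. 273.]]
knob 0.64 [ 682. -260.   62.] [[277. 112.]]
knob 0.46 [572. 321. 185.] [[210. 185.]]
mat 0.6 [567. -56.  -1.] [[270. 159.]]
dock 0.62 [ 572. -322.   74.] [[305. 113.]]
jar 0.82 [704. 324.  77.] [[186. 187.]]
shaker 0.59 [724. -72.  63.] [[244. 131.]]
tin 0.61 [696.  79.  61.] [[227. 154.]]
stirrer 0.81 [609. 409.  17.] [[191. 222.]]
1.1
```

View images.

```bash
python3 - <<'E'
import cv2
a=cv2.imread("pics/top0.png"); cv2.imwrite("pics/top0b.png",cv2.resize(a[100:250,180:440],None,fx=3,fy=3,interpolation=cv2.INTER_CUBIC))
a=cv2.imread("pics/side0.png"); cv2.imwrite("pics/side0b.png",cv2.resize(a[70:250,150:350],None,fx=3.2,fy=3.2,interpolation=cv2.INTER_CUBIC))
E
```

```text
(no output)
```

View pics/top0.png

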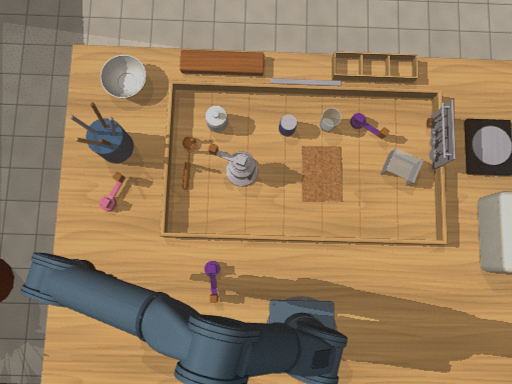

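```bash
sleep 1
```

```text
(no output)
```

View pics/top0b.png

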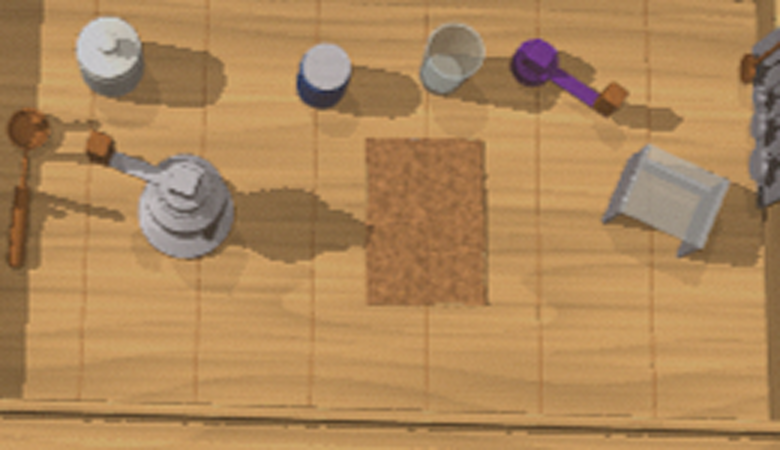

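View pics/side0b.png

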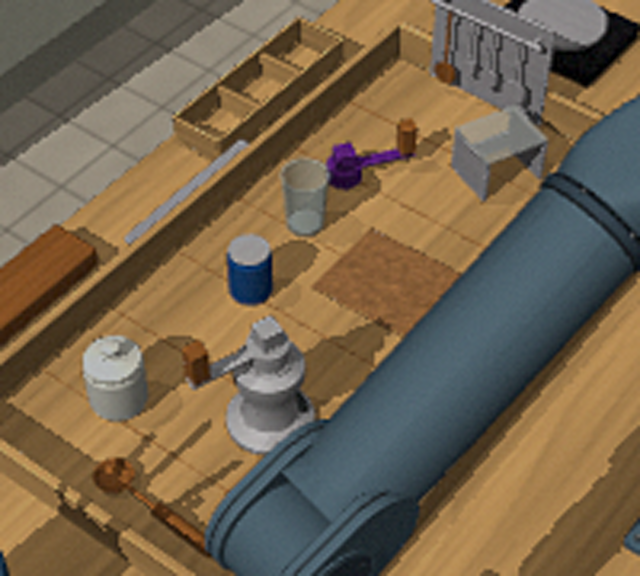

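```bash
python3 - <<'E'
import cv2
a=cv2.imread("pics/top0.png"); 
b=[cv2.resize(a[140:200,y:y+62],None,fx=6.4,fy=8*.8,interpolation=cv2.INTER_CUBIC) for y in (372,205)]
cv2.imwrite("pics/z0.png",cv2.hconcat(b))
from h import *
f=arm.grab_frame("top")
for n,P in {"grid_d":(573,-333,75)}.items(): print(proj(f,P))
for n,uv,z in [("boss",(241.2,159.5),179),("knob",(213.2,148.5),201)]: print(n,ray(f,uv,z))
E
```

```text
[[403.45133253 164.07185793]]
boss [547.9018295  216.47164435 179.        ]
knob [575.07879444 304.08364821 201.        ]
```

View pics/z0.png

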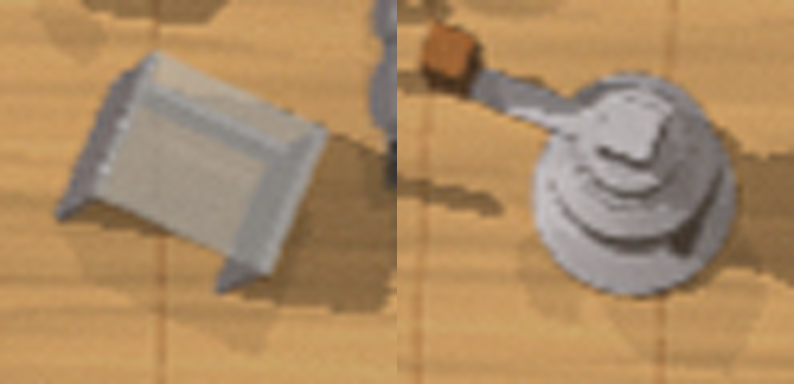

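```bash
cat > ov.py <<'E'
from h import *
def box(x0,x1,y0,y1,z0,z1): 
    P=np.array([[x,y,z] for x in(x0,x1) for y in(y0,y1) for z in(z0,z1)],float)
    E=[(i,j) for i in range(8) for j in range(i+1,8) if (i^j) in(1,2,4)]
    return [P[[i,j]] for i,j in E]
def circ(r,z,n=40):
    t=np.linspace(0,2*np.pi,n+1); return [np.c_[r*np.cos(t),r*np.sin(t),0*t+z]]
def place(L,x,y,z,yaw): return [R.from_euler('z',yaw,degrees=True).apply(l)+[x,y,z] for l in L]
CR=box(-14,14,-14,14,26,54)+box(83,107,-12,12,26,76)+circ(26,26)+circ(26,0)+box(26,107,-9,9,18,26)
DK=box(-35,51,-45,45,70,75)+box(-35,51,-45,45,0,75)
def show(f,img,Ls,roi,s,name):
    x0,y0,x1,y1=roi; b=cv2.resize(img[y0:y1,x0:x1],None,fx=s,fy=s,interpolation=cv2.INTER_CUBIC); c=b.copy()
    for l,col in Ls:
        for q in l:
            p=((proj(f,q)-[x0,y0]+.5)*s); cv2.polylines(c,[np.round(p*8).astype(np.int32)],False,col,1,cv2.LINE_AA,3)
    cv2.imwrite(name,cv2.hconcat([b,c]) if b.shape[1]<=400 else c)
E
python3 - <<'E'
from ov import *
f=arm.grab_frame("top"); g=arm.grab_frame("side")
cr=[uv for uv in[]]
d=np.array([ray(f,(372+x/6.4-.42,140+y/6.4-.42),75)[:2] for x,y in((153,53),(326,133),(265,272),(92,200))]); print(d)
bx=d[0]+d[1]-d[2]-d[3]; yaw=np.degrees(np.arctan2(bx[1],bx[0])); c=d.mean(0); print(yaw,c,np.linalg.norm(bx)/2,np.linalg.norm(d[0]-d[1]))
o=c-8*np.array([np.cos(np.radians(yaw)),np.sin(np.radians(yaw))]); print("dock",o)
D=place(DK,*o,0,yaw); C=place(CR,549,215,125,73)+place(circ(56,0),549,215,0,0)
M=place(box(-100,100,-70,70,4,4),546,-65,0,0)
for F,n,r1,r2 in((f,"top",(205,140,267,200),(372,140,434,200)),(g,"side",(190,150,260,215),(280,95,330,140))):
    show(F,F["color"],[(C,(0,255,0))],r1,5.5,f"pics/{n}c1.png"); show(F,F["color"],[(D,(0,255,0))],r2,6.,f"pics/{n}d1.png")
show(f,f["color"],[(M,(0,255,0))],(290,130,360,215),5.5,"pics/m1.png")
print(arm.observe()["clock"])
E
```

```text
[[ 628.61265068 -306.78398408]
 [ 588.06874171 -398.65994961]
 [ 511.95823218 -364.14822447]
 [ 547.65327827 -272.83252691]]
-23.55128996025095 [ 569.07322571 -335.60617127] 85.6711082346913 100.42410864105143
dock [ 561.73960367 -332.40961254]
1.25
```

View pics/topc1.png

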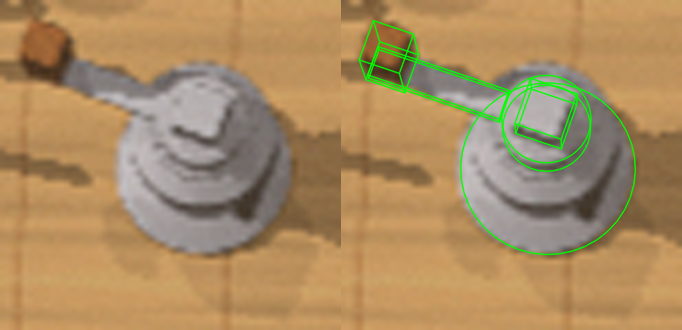

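View pics/sidec1.png

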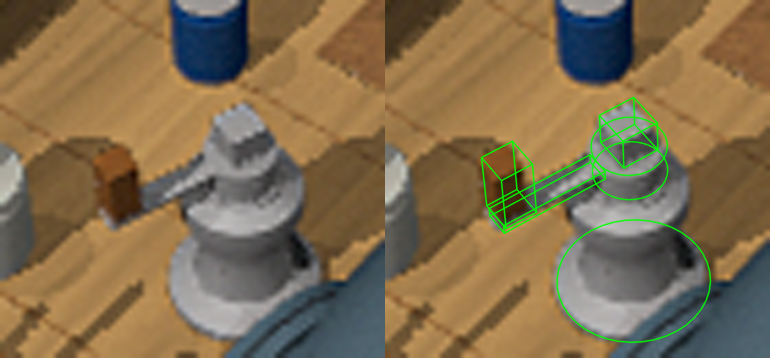

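View pics/topd1.png

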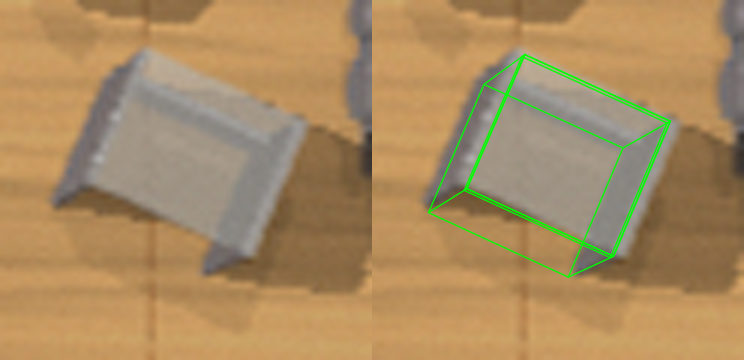

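View pics/sided1.png

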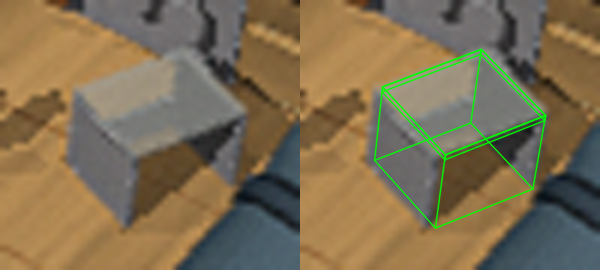

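View pics/m1.png

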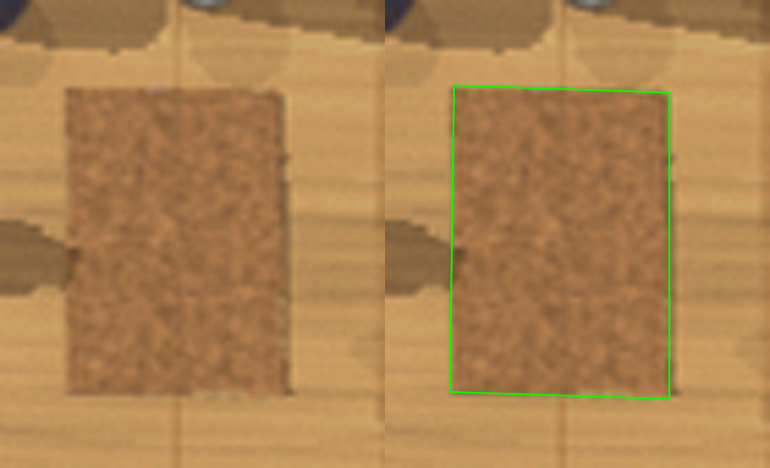

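```bash
python3 - <<'E'
from h import *
print(totool([550,217,240]))
E
```

```text
[-281.62124218  462.46970469    2.31814198]
```

```bash
python3 -m inch '[[[1,-0.02,0.033,0,0],[1,-0.042,0.068,0,0],[1,-0.063,0.103,0,0],[1,-0.084,0.138,0,0],[1,-0.105,0.173,0,0],[1,-0.126,0.208,0,0],[1,-0.147,0.243,0,0],[1,-0.168,0.278,0,0],[1,-0.189,0.313,0,0],[1,-0.21,0.346,0,0]]]' 30; python3 - <<'E'
from h import *
print(totool([550,217,220]), arm.observe()['joint_positions'])
E
```

```text
clock: 2.08
tcp_pos: [461.0, 317.8, 242.6]
tool_rot: [0.804, 0.595, 0.0, 0.0]
wrist_force: [0.9, 0.0, -1.0]
opening: 85.2
[-70.29555337 114.56488693  22.67364994] [-0.76240864  0.38156615  0.1004403   1.78702005 -0.04491188  0.97437607
  0.62970623]
```

```bash
python3 -m inch '[[[1,-0.02,0.033,0,0],[1,-0.04,0.066,0,0],[1,-0.06,0.099,0,0],[1,-0.07,0.114,0,0],[1,-0.07,0.114,0,0],[1,-0.07,0.114,0,0]]]'; python3 - <<'E'
from ov import *
print(totool([550,217,220]))
f=arm.grab_frame("top"); g=arm.grab_frame("side")
C=place(CR,550,217,125,73)
show(f,f["color"],[(C,(0,255,0))],(205,130,275,200),5.5,"pics/tc2.png")
show(g,g["color"],[(C,(0,255,0))],(180,130,260,205),5,"pics/sc2.png")
E
```

```text
clock: 2.58
tcp_pos: [548.6, 218.3, 242.3]
tool_rot: [0.805, 0.594, -0.0, 0.0]
wrist_force: [-1.0, 1.4, 0.2]
opening: 85.0
[-0.83564384  1.69075302 22.27158436]
```

View pics/tc2.png

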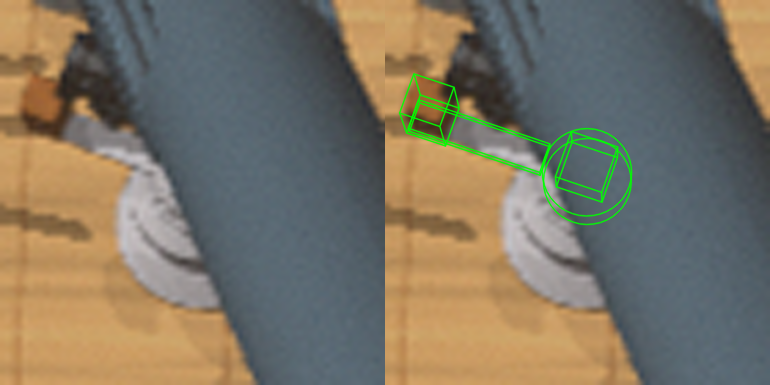

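View pics/sc2.png

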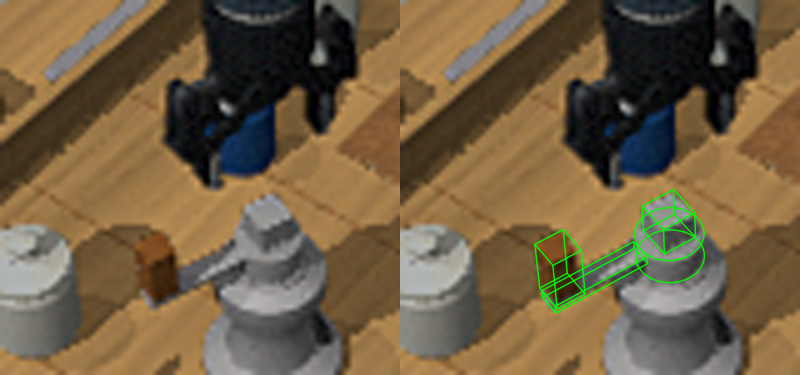

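```bash
python3 -m inch '[[[1,-0.001,0.001,0.03,0],[0.8,-0.001,0.001,0.06,0],[0.7,-0.001,0.001,0.074,0],[0.7,-0.001,0.001,0.078,0],[0.7,-0.001,0.001,0.078,0]]]' 30
```

```text
clock: 3.1
tcp_pos: [547.3, 219.4, 163.4]
tool_rot: [0.803, 0.596, -0.001, -0.001]
wrist_force: [-0.2, 0.1, 0.0]
opening: 59.8
```

```bash
python3 -m inch '[[[0,0,0,0,0],[0,0,0,0,0],[0,0,0,0,0],[0,0,0,0,0],[0,0,0,0,0],[0,0,0,0,0]]]' 30; python3 -c "
from h import *
s=arm.observe();print(s['wrist_torque'],s['wrist_force'])"
```

```text
clock: 3.6
tcp_pos: [549.5, 218.4, 165.8]
tool_rot: [0.804, 0.595, 0.001, 0.0]
wrist_force: [-2.4, -0.3, 6.8]
opening: 27.1
[-0.06675199  0.34919638  0.03707079] [-2.37434435 -0.26899964  6.78276296]
```

```bash
python3 -m inch '[[[0.45,0,0,0,0],[0.45,0,0,-0.003,0],[0.45,0,0,-0.003,0],[0,0,0,-0.003,0],[0,0,0,-0.003,0],[0,0,0,-0.003,0],[0,0,0,-0.003,0]]]' 40; python3 -c "
from h import *
s=arm.observe();print(s['wrist_torque'],s['wrist_force'],s['tcp_pos'])
f=arm.grab_frame('side');cv2.imwrite('pics/g3.png',cv2.resize(f['color'][120:220,170:280],None,fx=6,fy=6))"
```

```text
clock: 4.18
tcp_pos: [549.1, 218.0, 167.7]
tool_rot: [0.804, 0.595, 0.0, 0.0]
wrist_force: [-0.2, -1.0, 4.9]
opening: 27.3
[-0.11884156  0.1315794   0.05093975] [-0.24670748 -1.01661232  4.86716034] [549.08021147 218.03871382 167.67729789]
```

View pics/g3.png

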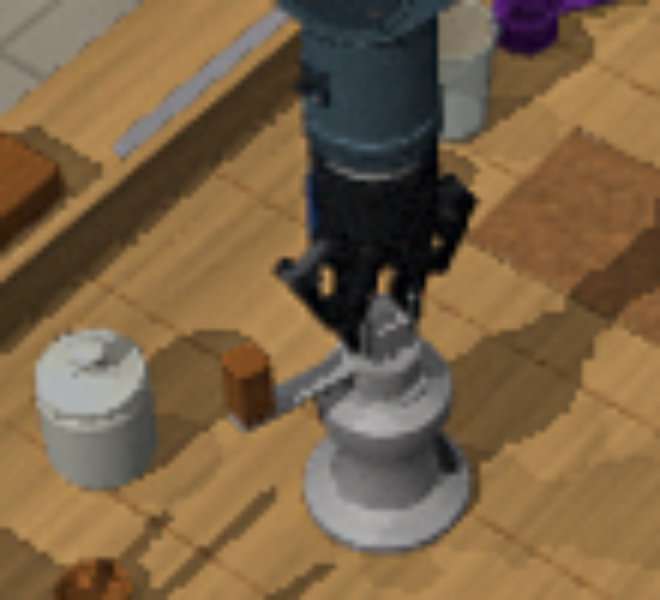

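The fingers are closed on the boss (around (385,325) in the picture). Next I feel for the thread direction.

```bash
python3 -m inch '[[[0,0,0,0,-2],[0,0,0,0,-4],[0,0,0,0,-6],[0,0,0,0,-6]]]'; python3 -c "
from h import *
s=arm.observe();print(s['wrist_torque'],s['wrist_force'],R.from_quat(s['tool_rot']).as_matrix()[:2,0],2*np.degrees(np.arctan2(s['tool_rot'][1],s['tool_rot'][0])))"
```

```text
clock: 4.57
tcp_pos: [549.1, 218.2, 167.7]
tool_rot: [0.771, 0.637, 0.0, 0.0]
wrist_force: [-0.6, -1.7, 5.3]
opening: 27.2
[-0.06154641  0.18985659  0.06201594] [-0.61334389 -1.69201766  5.30678921] [0.18922145 0.98193429] 79.09263798808769
```

```bash
python3 -m inch '[[[0,0,0,0,-2],[0,0,0,0,-4],[0,0,0,0,-4]]]'; python3 -c "
from h import *
s=arm.observe();print(s['wrist_torque'],s['wrist_force'],2*np.degrees(np.arctan2(s['tool_rot'][1],s['tool_rot'][0])))"
```

```text
clock: 4.82
tcp_pos: [549.0, 218.1, 167.6]
tool_rot: [0.748, 0.663, 0.0, 0.0]
wrist_force: [-1.1, -0.8, 5.4]
opening: 27.4
[-0.09683249  0.24077859  0.11153877] [-1.13609616 -0.75382364  5.39017493] 83.09095842406437
```

```bash
python3 -m inch '[[[0,0,0,0,-1.5],[0,0,0,0,-1.5]]]'; python3 -c "
from h import *
s=arm.observe();print(s['wrist_torque'],s['wrist_force'],2*np.degrees(np.arctan2(s['tool_rot'][1],s['tool_rot'][0])))"
```

```text
clock: 4.98
tcp_pos: [549.0, 218.1, 167.6]
tool_rot: [0.74, 0.673, 0.0, 0.0]
wrist_force: [-1.2, -1.0, 5.9]
opening: 27.3
[-0.11254911  0.25636912  0.0908167 ] [-1.24655409 -0.97047182  5.8966407 ] 84.55468544972858
```

```bash
python3 -m inch '[[[0,0,0,0,-1.5],[0,0,0,0,-1.5]]]'; python3 -c "
from h import *
s=arm.observe();print(s['wrist_torque'],s['wrist_force'],2*np.degrees(np.arctan2(s['tool_rot'][1],s['tool_rot'][0])))"
```

```text
clock: 5.15
tcp_pos: [548.9, 218.1, 167.7]
tool_rot: [0.731, 0.682, 0.0, 0.0]
wrist_force: [-1.9, -0.5, 6.1]
opening: 27.3
[-0.10265453  0.20702228  0.11936125] [-1.89615156 -0.53165849  6.14964056] 86.05554247836221
```

```bash
python3 -m inch '[[[0,0,0,0,-1.5],[0,0,0,0,-1.5]]]'; python3 -c "
from h import *
s=arm.observe();print(s['wrist_torque'],s['wrist_force'],2*np.degrees(np.arctan2(s['tool_rot'][1],s['tool_rot'][0])))"
```

```text
clock: 5.32
tcp_pos: [548.9, 218.1, 167.7]
tool_rot: [0.722, 0.692, 0.0, -0.0]
wrist_force: [-1.1, -0.9, 6.8]
opening: 27.1
[-0.14438795  0.22312958  0.04745703] [-1.14285957 -0.8871706   6.80104097] 87.55715088291875
```

```bash
python3 -m inch '[[[0,0,0,0,-1.5],[0,0,0,0,-1.5]]]'; python3 -c "
from h import *
s=arm.observe();print(s['wrist_torque'],s['wrist_force'],2*np.degrees(np.arctan2(s['tool_rot'][1],s['tool_rot'][0])))"
```

```text
clock: 5.48
tcp_pos: [548.9, 218.1, 167.7]
tool_rot: [0.713, 0.701, 0.0, 0.0]
wrist_force: [-0.7, -1.1, 5.7]
opening: 27.1
[-0.10814654  0.24726721  0.06008097] [-0.71695443 -1.09042698  5.73483393] 89.05169454620558
```

```bash
python3 -m inch '[[[0,0,0,0,-2],[0,0,0,0,-4],[0,0,0,0,-4]]]'; python3 -c "
from ov import *
s=arm.observe();print(s['wrist_torque'],s['wrist_force'],2*np.degrees(np.arctan2(s['tool_rot'][1],s['tool_rot'][0])))
f=arm.grab_frame('side')
show(f,f['color'],[(place(CR,550,218,125,93),(0,255,0))],(180,130,260,205),5,'pics/s4.png')"
```

```text
clock: 5.73
tcp_pos: [548.8, 218.0, 167.6]
tool_rot: [0.688, 0.726, 0.0, -0.0]
wrist_force: [-2.0, -1.2, 6.3]
opening: 27.6
[-0.15991159  0.35796543  0.04543396] [-1.98198525 -1.2094027   6.33848557] 93.08862298521821
```

View pics/s4.png

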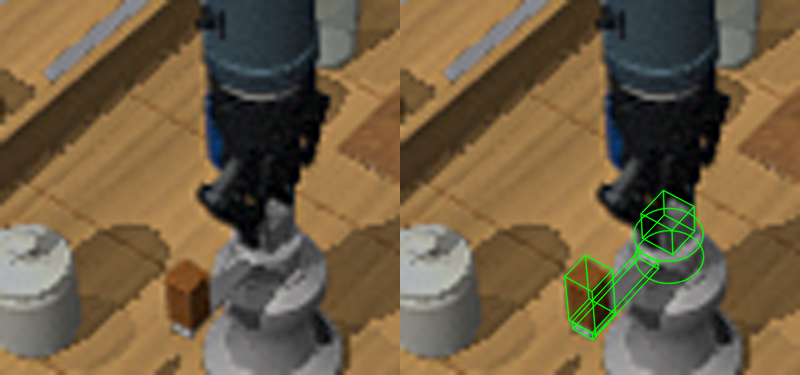

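The crank turns with the gripper: the knob has moved from (155,265) to (187,293) in the crop, with about 0.1 N m. It gives counter-clockwise, so I continue to 75°.

```bash
python3 -m inch '[[[0,0,0,0,-4],[0,0,0,0,-8],[0,0,0,0,-12],[0,0,0,0,-16],[0,0,0,0,-20],[0,0,0,0,-24],[0,0,0,0,-28],[0,0,0,0,-28]]]'; python3 -c "
from h import *
s=arm.observe();print(s['wrist_torque'],s['wrist_force'],2*np.degrees(np.arctan2(s['tool_rot'][1],s['tool_rot'][0])))"
```

```text
clock: 6.45
tcp_pos: [548.9, 217.6, 167.6]
tool_rot: [0.491, 0.871, -0.0, 0.0]
wrist_force: [-1.8, -2.6, 7.0]
opening: 26.9
[-0.34901689  0.34189791  0.12751329] [-1.79894158 -2.62436727  6.97636889] 121.17763389207698
```

```bash
python3 -m inch '[[[0,0,0,0,-4],[0,0,0,0,-8],[0,0,0,0,-12],[0,0,0,0,-16],[0,0,0,0,-20],[0,0,0,0,-24],[0,0,0,0,-27],[0,0,0,0,-27]]]'; python3 -c "
from ov import *
s=arm.observe();print(s['wrist_torque'],s['wrist_force'],2*np.degrees(np.arctan2(s['tool_rot'][1],s['tool_rot'][0])),s['joint_positions'])
f=arm.grab_frame('side')
show(f,f['color'],[(place(CR,550,218,125,148),(0,255,0))],(180,130,260,205),5,'pics/s5.png')"
```

```text
clock: 7.12
tcp_pos: [548.8, 217.5, 167.7]
tool_rot: [0.275, 0.962, -0.0, -0.0]
wrist_force: [-2.1, -2.5, 6.7]
opening: 27.2
[-0.35881447  0.39022514  0.07410723] [-2.12755682 -2.4946836   6.74197865] 148.12043720558873 [-0.3147228   0.53258481 -0.18719937  1.75443306  0.12480122  0.86652468
  2.02761987]
```

View pics/s5.png

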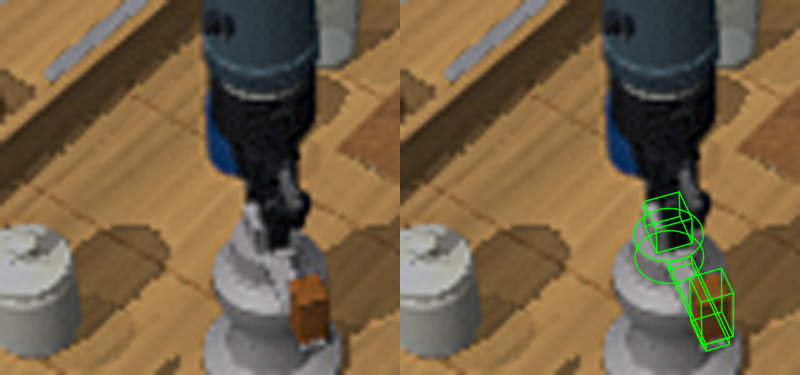

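The knob is now at (310,308) in the crop, so the crank has turned 75°. I lift it next.

```bash
python3 -m inch '[[[0,0,0,0,0],[0,0,0,0,0],[0,0,0,-0.003,0],[0,0,0,-0.006,0],[0,0,0,-0.01,0],[0,0,0,-0.014,0],[0,0,0,-0.018,0],[0,0,0,-0.018,0]]]' 70; python3 -c "
from h import *
s=arm.observe();print(s['wrist_torque'],s['wrist_force'],s['tcp_pos'])"
```

```text
clock: 7.83
tcp_pos: [549.3, 218.6, 186.3]
tool_rot: [0.276, 0.961, 0.001, 0.001]
wrist_force: [0.3, 0.4, -1.0]
opening: 26.7
[-0.00784605 -0.07052636  0.01808148] [ 0.31834391  0.35482066 -1.0430741 ] [549.27782357 218.63009883 186.3156121 ]
```

```bash
python3 -m inch '[[[0,0,0,-0.005,0],[0,0,0,-0.01,0],[0,0,0,-0.02,0],[0,0,0,-0.035,0],[0,0,0,-0.045,0],[0,0,0,-0.045,0]]]'; python3 -c "
from ov import *
s=arm.observe();print(s['wrist_torque'],s['wrist_force'],s['tcp_pos'])
f=arm.grab_frame('side')
show(f,f['color'],[(place(CR,549.3,218.4,s['tcp_pos'][2]-43,148),(0,255,0))],(170,120,250,195),5,'pics/s6.png')"
```

```text
clock: 8.33
tcp_pos: [550.3, 218.9, 233.4]
tool_rot: [0.276, 0.961, 0.002, 0.002]
wrist_force: [1.0, 0.1, -2.7]
opening: 27.0
[-0.0354375  -0.03672404  0.03301004] [ 1.00155681  0.07022024 -2.67607522] [550.33805089 218.86072012 233.35021147]
```

View pics/s6.png

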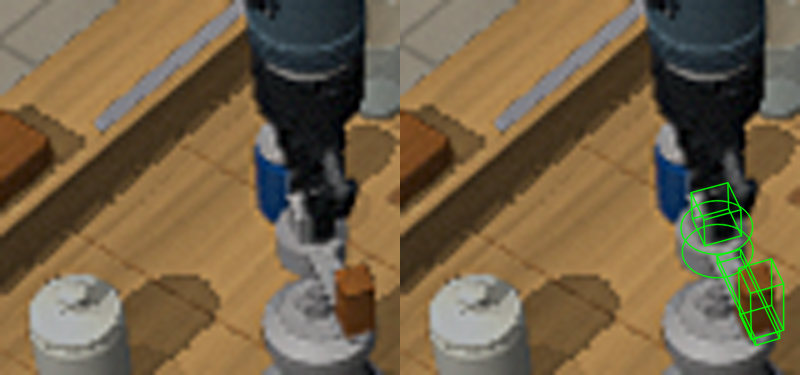

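```bash
python3 - <<'E'
from h import *
print(totool([547,-74,233.4]))
E
```

```text
[-152.75262485 -249.49586485   -1.85101893]
```

```bash
python3 -m inch '[[[0,-0.012,-0.02,0,3],[0,-0.03,-0.049,0,7],[0,-0.048,-0.078,0,11],[0,-0.066,-0.108,0,15],[0,-0.084,-0.137,0,19],[0,-0.102,-0.167,0,23],[0,-0.12,-0.196,0,26],[0,-0.138,-0.225,0,28],[0,-0.153,-0.25,0,28],[0,-0.153,-0.25,0,28]]]'; python3 - <<'E'
from h import *
print(totool([547,-74,47]))
E
```

```text
clock: 9.22
tcp_pos: [544.8, -83.4, 229.8]
tool_rot: [0.504, 0.864, -0.002, 0.001]
wrist_force: [0.2, -0.0, -2.8]
opening: 26.8
[  7.73282229   7.12886925 182.72247196]
```

```bash
python3 -m inch '[[[0,0,0,0.015,0],[0,0,0,0.04,0],[0,0,0,0.07,0],[0,0,0,0.1,0],[0,0,0,0.13,0],[0,0,0,0.15,0],[0,0,0,0.16,0],[0,0,0,0.165,0],[0,0,0,0.165,0]]]'; python3 - <<'E'
from ov import *
s=arm.observe(); print(totool([547,-74,47]),s['tcp_pos'])
f=arm.grab_frame('side'); p=s['tcp_pos']
show(f,f['color'],[(place(CR,p[0],p[1],p[2]-43,120),(0,255,0))],(225,120,305,195),5,'pics/s7.png')
E
```

```text
clock: 9.97
tcp_pos: [545.7, -74.8, 64.7]
tool_rot: [0.5, 0.866, -0.0, -0.001]
wrist_force: [-1.0, -0.3, -1.9]
opening: 26.8
[ 0.07748779  1.53158359 17.70166775] [545.73263475 -74.83545798  64.70301074]
```

View pics/s7.png

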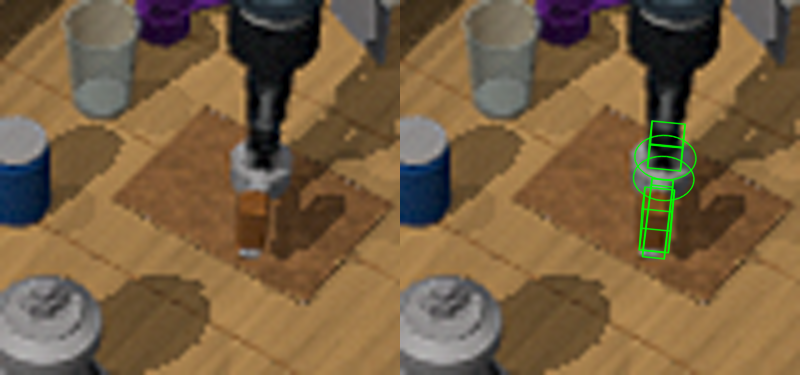

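The crank hangs level, with its hub over the mat (crop (263,165)). I lower it to contact.

```bash
python3 -m inch '[[[0,0,0,0.005,0],[0,0,0,0.01,0],[0,0,0,0.013,0],[0,0,0,0.0145,0],[0,0,0,0.0155,0],[0,0,0,0.0165,0],[0,0,0,0.0165,0]]]'
```

```text
clock: 10.6
tcp_pos: [546.0, -75.1, 48.8]
tool_rot: [0.5, 0.866, -0.0, -0.0]
wrist_force: [-0.1, 0.7, -2.1]
opening: 26.9
```

```bash
python3 -m inch '[[[0,0,0,0.001,0],[0,0,0,0.002,0],[0,0,0,0.002,0]]]'
```

```text
clock: 10.85
tcp_pos: [546.1, -75.0, 46.8]
tool_rot: [0.5, 0.866, 0.0, 0.0]
wrist_force: [0.2, 0.3, -2.5]
opening: 26.7
```

```bash
python3 -m inch '[[[0,0,0,0.001,0],[0,0,0,0.001,0]]]'
```

```text
clock: 11.02
tcp_pos: [546.2, -75.1, 46.8]
tool_rot: [0.5, 0.866, 0.0, 0.0]
wrist_force: [-2.7, 0.5, 8.5]
opening: 26.7
```

```bash
python3 -m inch '[[[0,0,0,0.001,0],[0,0,0,0.001,0]]]'
```

```text
clock: 11.18
tcp_pos: [546.2, -75.1, 46.7]
tool_rot: [0.5, 0.866, 0.0, 0.0]
wrist_force: [-6.1, 0.9, 19.9]
opening: 26.8
```

```bash
python3 -m inch '[[[0,0,0,-0.0015,0],[0,0,0,-0.0015,0],[0.7,0,0,-0.0015,0],[0.7,0,0,-0.0015,0],[0.7,0,0,-0.0015,0],[0.7,0,0,-0.01,0],[0.7,0,0,-0.04,0],[0.7,0,0,-0.075,0],[0.7,0,0,-0.1,0],[0.7,0,0,-0.1,0]]]' 40; python3 - <<'E'
from ov import *
s=arm.observe(); print(s['tcp_pos'],s['wrist_force'])
f=arm.grab_frame('side'); g=arm.grab_frame("top")
C=place(CR,546,-75,4,120)
show(f,f['color'],[(C,(0,255,0))],(225,120,305,195),5,'pics/s8.png')
show(g,g['color'],[(C,(0,255,0))],(280,130,360,205),5,'pics/t8.png')
for F in(f,g):
  for q in("crank","knob"):
    for r in arm.find_in(F,q)[:4]: print(q,round(r["score"],2),cam2w(F,r["xyz"]).round(0))
E
```

```text
clock: 12.02
tcp_pos: [549.7, -75.5, 150.5]
tool_rot: [0.5, 0.866, 0.002, 0.004]
wrist_force: [1.4, -0.0, -0.4]
opening: 59.8
[549.65211417 -75.4751975  150.45592565] [ 1.38863679 -0.04431021 -0.38898811]
crank 0.95 [428. 668.  28.]
crank 0.89 [183. 308.  23.]
crank 0.55 [ 729. -187.   23.]
crank 0.52 [531. -55.  37.]
knob 0.63 [496.  22.  66.]
knob 0.45 [112. 306.  67.]
crank 0.91 [435. 653.  28.]
crank 0.76 [ 732. -203.   49.]
crank 0.73 [521. -39.  32.]
crank 0.58 [184. 298.  28.]
knob 0.59 [492.  12.  72.]
knob 0.45 [112. 290.  78.]
knob 0.42 [521. -44.  24.]
```

View pics/s8.png

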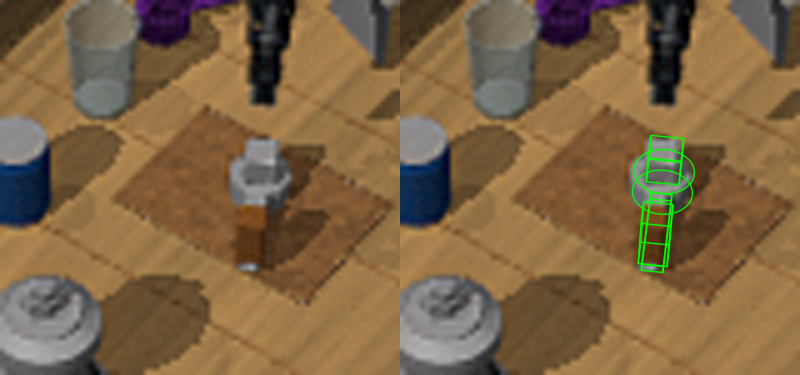

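View pics/t8.png

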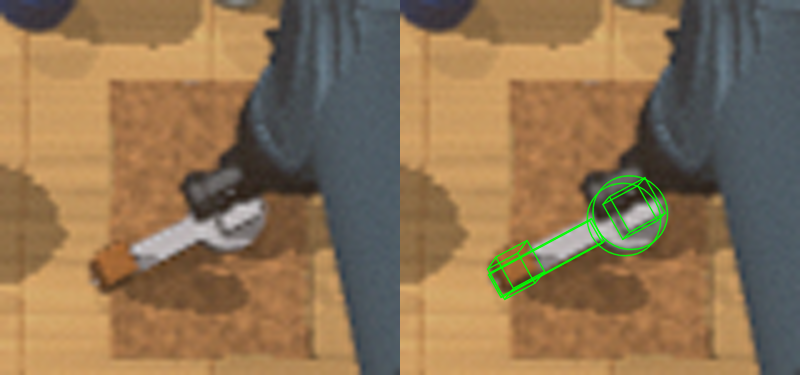

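```bash
python3 - <<'E'
from h import *
print(totool([499,7.5,150]))
E
python3 -m inch '[[[0.7,0.01,0,0,6],[0.7,0.03,0,0,13],[0.7,0.05,0,0,20],[0.7,0.07,0,0,27],[0.7,0.085,0,0,34],[0.7,0.095,0,0,41],[0.7,0.095,0,0,48],[0.7,0.095,0,0,55],[0.7,0.095,0,0,62],[0.7,0.095,0,0,62]]]'
```

```text
[94.45468386  1.30321034 -6.17315918]
clock: 13.15
tcp_pos: [497.8, 7.4, 143.9]
tool_rot: [0.876, 0.483, -0.001, -0.0]
wrist_force: [-0.3, 0.1, -0.1]
opening: 59.3
```

```bash
python3 -m inch '[[[0.7,0,0,0,6],[0.7,0,0,0,13],[0.7,0,0,0,20],[0.7,0,0,0,27],[0.7,0,0,0,34],[0.7,0,0,0,41],[0.7,0,0,0,48],[0.7,0,0,0,55],[0.7,0,0,0,62],[0.7,0,0,0,62]]]'
```

```text
clock: 13.98
tcp_pos: [498.1, 7.2, 144.1]
tool_rot: [0.999, -0.035, -0.001, 0.0]
wrist_force: [-0.2, -0.1, 0.4]
opening: 59.8
```

```bash
python3 -m inch '[[[0.7,0,0,0,6],[0.7,0,0,0,13],[0.7,0,0,0,20],[0.7,0,0,0,27],[0.7,0,0,0,34],[0.7,0,0,0,41],[0.7,0,0,0,48],[0.7,0,0,0,55],[0.7,0,0,0,56],[0.7,0,0,0,56]]]';  python3 - <<'E'
from h import *
print(totool([499,7.5,49])); s=arm.observe(); print(2*np.degrees(np.arctan2(s['tool_rot'][1],s['tool_rot'][0])), s['joint_positions'])
E
```

```text
clock: 14.82
tcp_pos: [498.3, 7.1, 144.4]
tool_rot: [0.868, -0.497, -0.0, 0.001]
wrist_force: [0.4, -0.0, -0.3]
opening: 59.6
[ 5.88385647e-02 -9.44318627e-01  9.53646949e+01]
-59.63061156517067 [-0.69966085  0.53589227  0.77006997  2.04464541 -0.53486054  0.76976872
 -0.6427478 ]
```

```bash
python3 -m inch '[[[0.7,0,0,0.02,0],[0.7,0,0,0.045,0],[0.7,0,0,0.07,0],[0.7,0,0,0.086,0],[0.7,0,0,0.095,0],[0.7,0,0,0.095,0],[0.7,0,0,0.095,0]]]' 40; python3 - <<'E'
from ov import *
s=arm.observe(); print(s['tcp_pos'],s['wrist_force'])
f=arm.grab_frame('side'); g=arm.grab_frame("top")
C=place(CR,546,-75,4,120)
show(f,f['color'],[(C,(0,255,0))],(225,120,305,195),5,'pics/s9.png')
show(g,g['color'],[(C,(0,255,0))],(280,130,360,205),5,'pics/t9.png')
E
```

```text
clock: 15.4
tcp_pos: [498.6, 6.9, 50.0]
tool_rot: [0.867, -0.499, -0.0, 0.0]
wrist_force: [0.4, -1.0, 1.2]
opening: 59.4
[498.62988498   6.94963879  50.00252141] [ 0.35897442 -1.04216573  1.19881134]
```

View pics/s9.png

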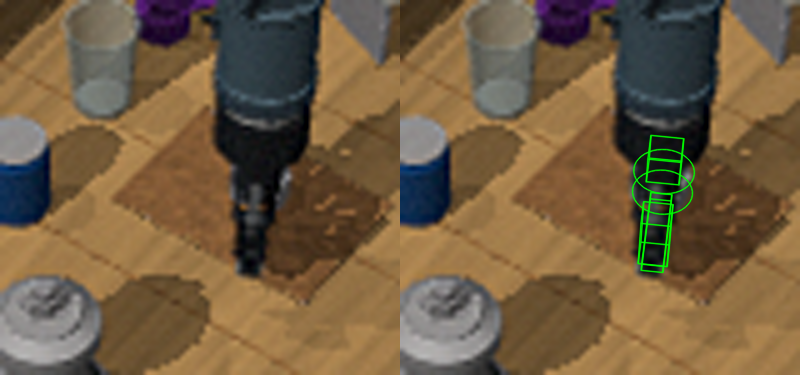

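View pics/t9.png

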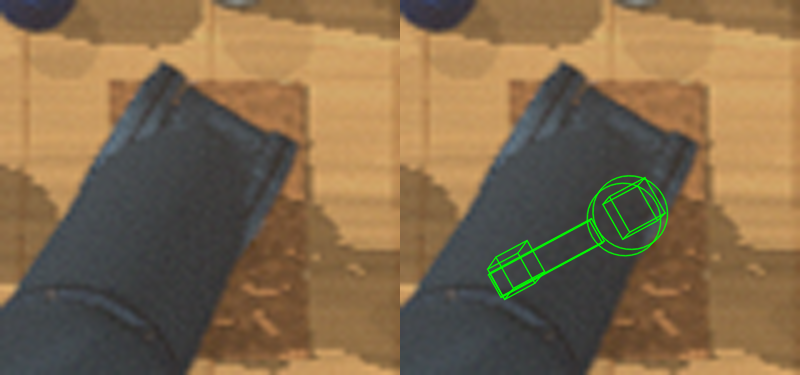

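```bash
python3 -m inch '[[[0,0,0,0,0],[0,0,0,0,0],[0,0,0,0,0],[0,0,0,0,0],[0,0,0,0,0],[0,0,0,0,0]]]' 30
```

```text
clock: 16.0
tcp_pos: [498.9, 7.4, 50.3]
tool_rot: [0.866, -0.5, 0.0, -0.0]
wrist_force: [-0.7, 0.8, 6.4]
opening: 24.2
```

```bash
python3 -m inch '[[[0,0,0,0,0],[0,0,0,0,0],[0,0,0,-0.003,0],[0,0,0,-0.008,0],[0,0,0,-0.015,0],[0,0,0,-0.02,0],[0,0,0,-0.02,0]]]' 90; python3 - <<'E'
from ov import *
s=arm.observe(); p=s['tcp_pos'];print(p,s['wrist_force'],s['wrist_torque'])
f=arm.grab_frame('side')
C=place(CR,546,-75,p[2]-46,120)
show(f,f['color'],[(C,(0,255,0))],(225,120,305,195),5,'pics/s10.png')
E
```

```text
clock: 16.58
tcp_pos: [499.2, 7.2, 70.9]
tool_rot: [0.866, -0.5, 0.001, -0.0]
wrist_force: [1.2, 0.3, -2.0]
opening: 23.0
[499.1706813    7.23640675  70.89822299] [ 1.21682453  0.34092632 -2.02700827] [ 0.17559362  0.03029272 -0.04726878]
```

View pics/s10.png

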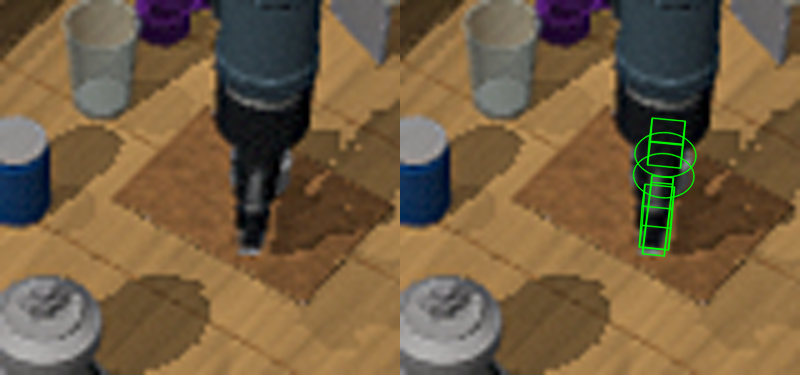

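```bash
python3 - <<'E'
from h import *
print(totool([401.3,-262.5,71]))
E
```

```text
[184.83598631 219.52767415  -0.73131758]
```

```bash
python3 -m inch '[[[0,0.01,0.012,0,-2],[0,0.03,0.035,0,-6],[0,0.052,0.061,0,-11],[0,0.074,0.087,0,-16],[0,0.096,0.114,0,-21],[0,0.118,0.14,0,-26],[0,0.14,0.166,0,-31],[0,0.16,0.19,0,-35],[0,0.175,0.208,0,-36.5],[0,0.18,0.214,0,-36.5]]]'
```

```text
clock: 17.47
tcp_pos: [401.0, -260.1, 70.1]
tool_rot: [0.979, -0.206, 0.0, 0.001]
wrist_force: [0.0, -0.0, -1.9]
opening: 23.0
```

```bash
python3 -m inch '[[[0,0,0,0,0],[0,0,0,0,0],[0,0,0,0,0]]]'; python3 - <<'E'
from ov import *
s=arm.observe(); p=s['tcp_pos'];y=2*np.degrees(np.arctan2(s['tool_rot'][1],s['tool_rot'][0]));print(p,y,s['joint_positions'],s['wrist_torque'])
f=arm.grab_frame('side');g=arm.grab_frame('top')
h=p+95*np.array([np.cos(np.radians(y)),np.sin(np.radians(y)),0])
C=place(CR,h[0],h[1],p[2]-46.3,y+180)
DK=box(-35,51,-50,50,0,75)+box(45,51,-45,45,0,30)
D=place(DK,561.7,-332.4,0,-23.55)
show(f,f['color'],[(C,(0,255,0)),(D,(0,0,255))],(280,90,360,165),5,'pics/s11.png')
show(g,g['color'],[(C,(0,255,0)),(D,(0,0,255))],(360,130,440,230),5,'pics/t11.png')
E
```

```text
clock: 17.72
tcp_pos: [403.8, -253.8, 69.5]
tool_rot: [0.979, -0.203, -0.0, -0.001]
wrist_force: [0.4, -0.0, -2.2]
opening: 23.3
[ 403.81992775 -253.83802423   69.53102046] -23.391984373852193 [ 0.11890452  0.57607823  0.43737024  2.11560655 -0.46471839  0.54325469
  0.48991581] [ 0.08457535  0.15863845 -0.03032594]
```

View pics/s11.png

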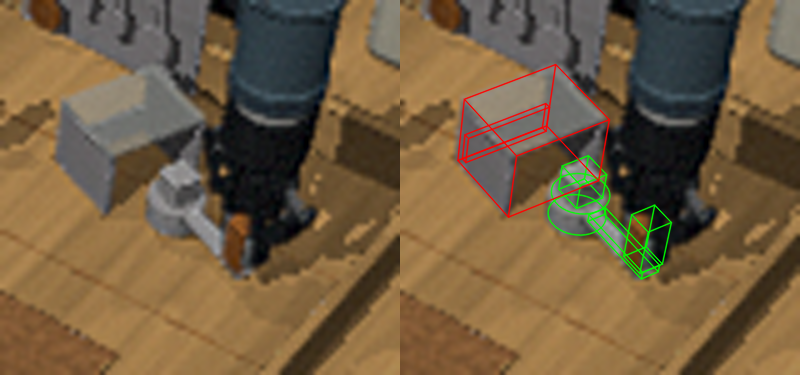

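View pics/t11.png

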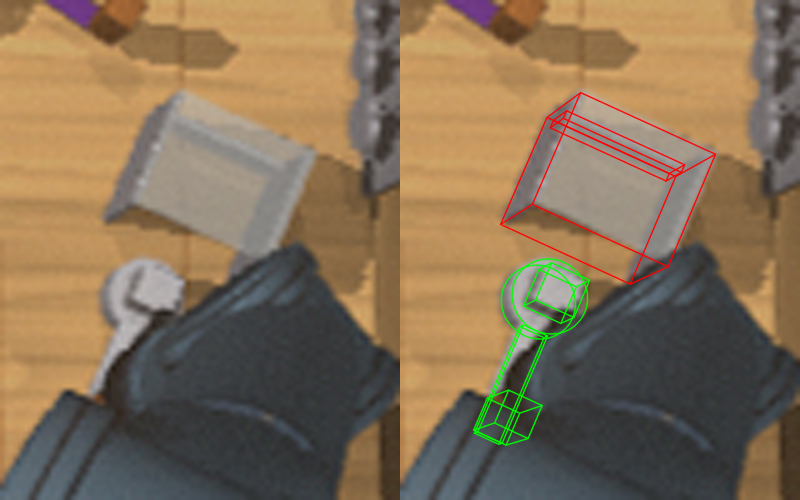

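```bash
python3 - <<'E'
from h import *
o=np.array([561.7,-332.4,0]); a=np.radians(-23.55); u=np.array([np.cos(a),np.sin(a),0]); p=arm.observe()['tcp_pos']
n=np.array([-u[1],u[0],0]); print((p-o)@u,(p-o)@n, totool(o-175*u+[0,0,48.5]), totool(o-95*u+[0,0,48]))
E
```

```text
-176.03863672088684 8.91674714794835 [ 1.02016566  8.9360378  21.08069427] [81.01996822  9.21172788 21.53410862]
```

```bash
python3 -m inch '[[[0,0,0.004,0.003,0],[0,0,0.008,0.009,0],[0,0,0.009,0.015,0],[0,0,0.009,0.018,0],[0,0,0.009,0.019,0],[0,0,0.009,0.02,0],[0,0,0.009,0.02,0]]]';  python3 - <<'E'
from h import *
s=arm.observe();p=s['tcp_pos'];print(s['wrist_force'],s['wrist_torque'],p)
o=np.array([561.7,-332.4,0]); a=np.radians(-23.55); u=np.array([np.cos(a),np.sin(a),0])
n=np.array([-u[1],u[0],0]); print((p-o)@u,(p-o)@n, totool(o-95*u+[0,0,48]))
E
```

```text
clock: 18.4
tcp_pos: [399.5, -263.8, 49.6]
tool_rot: [0.979, -0.204, -0.0, -0.0]
wrist_force: [-0.1, -0.2, -1.9]
opening: 22.9
[-0.14536194 -0.22752916 -1.91251328] [0.14752827 0.1490493  0.02045197] [ 399.52682436 -263.79560488   49.56732106]
-176.07688719971594 -1.9057078757689052 [81.07898048 -1.83889279  1.53858796]
```

```bash
python3 -m inch '[[[0,0.005,-0.001,0,0],[0,0.012,-0.0015,0.001,0],[0,0.02,-0.0015,0.001,0],[0,0.028,-0.0015,0.001,0],[0,0.036,-0.0015,0.001,0],[0,0.044,-0.0015,0.001,0],[0,0.05,-0.0015,0.001,0],[0,0.05,-0.0015,0.001,0]]]';  python3 - <<'E'
from ov import *
s=arm.observe();p=s['tcp_pos'];print(s['wrist_force'],s['wrist_torque'],p)
o=np.array([561.7,-332.4,0]); a=np.radians(-23.55); u=np.array([np.cos(a),np.sin(a),0])
n=np.array([-u[1],u[0],0]); print((p-o)@u,(p-o)@n, totool(o-95*u+[0,0,46.5]))
f=arm.grab_frame('side');g=arm.grab_frame('top')
cv2.imwrite('pics/s12.png',cv2.hconcat([cv2.resize(F['color'][y:y+75,x:x+80],None,fx=5,fy=5,interpolation=cv2.INTER_CUBIC) for F,x,y in((f,280,90),(g,360,130))]))
E
```

```text
clock: 19.07
tcp_pos: [447.8, -283.2, 49.0]
tool_rot: [0.979, -0.203, 0.001, 0.0]
wrist_force: [-0.0, -1.3, -2.3]
opening: 23.1
[-0.02964177 -1.32631195 -2.26562038] [ 0.11494156  0.14429031 -0.04645987] [ 447.84926416 -283.19060429   48.95690956]
-124.02988223882335 -0.3781394385576905 [29.0257538  -0.33644088  2.51115125]
```

View pics/s12.png

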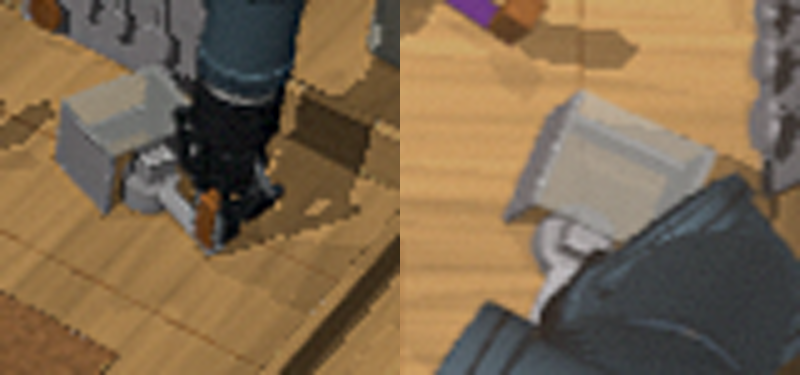

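The hub is entering the mouth, centred, at (570,245) in the right-hand crop. I continue inwards.

```bash
python3 -m inch '[[[0,0.005,0,0,0],[0,0.011,0,0,0],[0,0.018,0,0,0],[0,0.025,0,0,0],[0,0.03,0,0,0],[0,0.03,0,0.001,0],[0,0.03,0,0.002,0],[0,0.03,0,0.002,0]]]';  python3 - <<'E'
from ov import *
s=arm.observe();p=s['tcp_pos'];print(s['wrist_force'],s['wrist_torque'],p)
o=np.array([561.7,-332.4,0]); a=np.radians(-23.55); u=np.array([np.cos(a),np.sin(a),0])
n=np.array([-u[1],u[0],0]); print((p-o)@u,(p-o)@n, totool(o-95*u+[0,0,46.5]))
E
```

```text
clock: 19.83
tcp_pos: [473.5, -294.5, 46.6]
tool_rot: [0.979, -0.204, 0.0, 0.0]
wrist_force: [0.1, -0.2, -1.6]
opening: 22.9
[ 0.09429698 -0.17699165 -1.63544027] [0.05479772 0.1164636  0.01643978] [ 473.5492903  -294.45320584   46.64786251]
-95.97040280392348 -0.43427367321982707 [ 0.97072186 -0.43354468  0.14790751]
```

```bash
python3 -m inch '[[[0,0,0,0.001,0],[0,0,0,0.001,0]]]'
```

```text
clock: 20.0
tcp_pos: [473.4, -294.4, 46.5]
tool_rot: [0.979, -0.204, 0.0, -0.0]
wrist_force: [-1.2, 0.9, 5.8]
opening: 22.9
```

```bash
python3 -m inch '[[[0,0,0,-0.0005,0],[0.3,0,0,-0.0005,0],[0.5,0,0,-0.0005,0],[0.5,0,0,-0.0005,0],[0.5,0,0,-0.0005,0],[0.5,0,0,-0.0005,0]]]' 30;  python3 - <<'E'
from ov import *
s=arm.observe();print(s['wrist_force'],s['wrist_torque'],s['tcp_pos'])
E
```

```text
clock: 20.5
tcp_pos: [473.5, -294.4, 46.3]
tool_rot: [0.979, -0.204, -0.0, 0.0]
wrist_force: [-0.9, -0.3, -0.5]
opening: 42.9
[-0.87679136 -0.26522038 -0.52420415] [-0.02795238 -0.00384139 -0.03211402] [ 473.54649655 -294.42934039   46.2728771 ]
```

```bash
python3 -m inch '[[[0.5,0,0,-0.008,0],[0.5,0,0,-0.025,0],[0.5,0,0,-0.05,0],[0.5,0,0,-0.085,0],[0.5,0,0,-0.12,0],[0.5,-0.03,0.0,-0.15,0],[0.5,-0.06,0,-0.17,0],[0.5,-0.06,0,-0.17,0]]]' 30;  python3 - <<'E'
from ov import *
s=arm.observe();print(s['wrist_force'],s['tcp_pos'])
f=arm.grab_frame('side');g=arm.grab_frame('top')
D=place(box(-35,51,-50,50,0,75),561.7,-332.4,0,-23.55);C=place(CR,561.7,-332.4,0,156.5)
show(f,f['color'],[(C,(0,255,0)),(D,(0,0,255))],(280,90,360,165),5,'pics/s13.png')
show(g,g['color'],[(C,(0,255,0)),(D,(0,0,255))],(360,130,440,205),5,'pics/t13.png')
cv2.imwrite('pics/s13f.png',f['color'])
E
```

```text
clock: 21.17
tcp_pos: [415.2, -270.5, 220.0]
tool_rot: [0.979, -0.205, 0.001, -0.001]
wrist_force: [-0.7, -2.2, -0.4]
opening: 42.2
[-0.66743814 -2.17021096 -0.40066735] [ 415.24078115 -270.48198835  219.99413185]
```

View pics/s13.png

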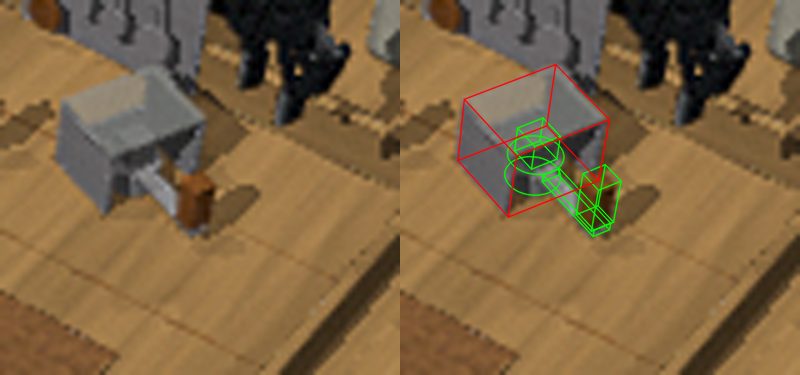

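View pics/t13.png

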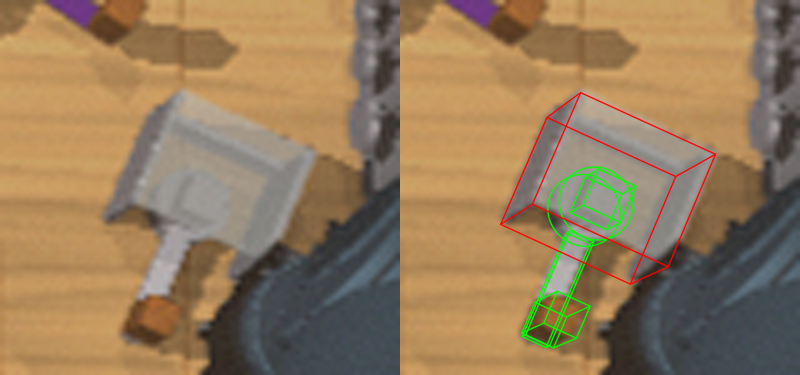

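View pics/s13f.png

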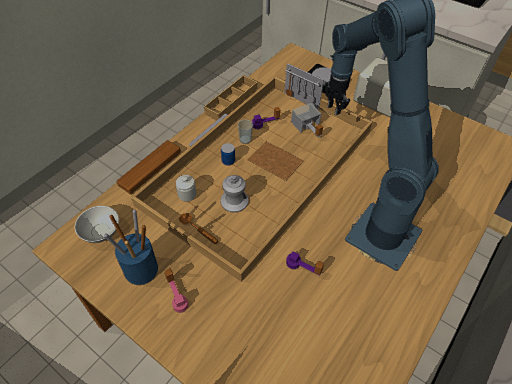

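```bash
python3 -m inch '[[[0.5,0,0,0,0],[0.5,0,0,0,0],[0.5,0,0,0,0]]]'; python3 -c "
from h import *
f=arm.grab_frame('top')
for q in('crank','dock','jar','shaker','tin','stirrer'):
  for r in arm.find_in(f,q)[:4]: print(q,round(r['score'],2),cam2w(f,r['xyz']).round(0))
print(arm.observe()['qd'].round(3)); print(arm.job_done())"
```

```text
clock: 21.52
tcp_pos: [418.8, -270.5, 215.6]
tool_rot: [0.979, -0.203, -0.001, 0.0]
wrist_force: [-0.3, -0.2, 0.3]
opening: 42.7
crank 0.9 [ 719. -214.   24.]
crank 0.77 [ 497. -307.   27.]
crank 0.73 [186. 297.  25.]
crank 0.6 [434. 655.  25.]
dock 0.73 [ 573. -333.   77.]
dock 0.24 [603. 407.  14.]
jar 0.88 [704. 307.  85.]
shaker 0.89 [731. -92.  52.]
tin 0.65 [694.  65.  81.]
stirrer 0.83 [602. 409.  12.]
[-0.001 -0.005  0.001  0.001 -0.001 -0.    -0.001]
the job is handed in; nothing more can be done
None
```

The job is done and handed in at about 22 s; no verdict is reported.

- **Unscrewing:** The crank gave counter-clockwise with about 0.1 N m. I tried no other direction and met no hard stop. I turned it 75° and lifted it straight off.
- **Mat:** I set the crank down flat with its hub on the cork mat and let go. The highest contact force I read was about 20 N.
- **Dock:** I took the crank again by the knob and slid it hub first under the roof, held a couple of millimetres above the boards. I then lowered it until it touched and let go.

**Last checks:**
- Both camera views show the hub under the roof, within about 2–3 mm of the target, with the knob sticking out of the mouth. The side-camera overlay was about one pixel off throughout, which fits the stated calibration error.
- The jar, shaker, tin and spoon are where they were, within detector noise (up to 5 mm).
- The gripper is clear, at about 215 mm height, and the arm is at rest.
- In the last detector run, the highest-scoring "crank" was the purple look-alike. The real crank came second, read near the visible arm at (497, -307), which agrees with the pictures.

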